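# Lock the filament spool on the winder with its bayonet knob

### The job

Take the orange bayonet knob out of its stand and lock the blue spool on the winder with it: line its two lugs up with the slot in the white head, push it in against the spring, twist it clockwise (seen from above) by feel until it comes up against its stop, then let the spring lift it into its notch and let go. Push and twist gently, never jamming the knob down hard onto the head or forcing it against the stop, and leave the black spare knob and everything else on the bench undisturbed.

Things in the scene. Friction and masses are not known exactly. Their poses are not given: they have to be found in the camera images.
- knob: Orange bayonet knob, about 90 g, 58 mm tall, upright in one of two grey tube stands (56 mm across, 40 mm tall, its flange on the rim). Origin: centre of the shaft's foot; z up, x along lugs and grip. Shaft 18 mm across, chamfered foot; two lugs 2 to 8 mm above the foot, 6 mm wide, reach 20 mm to either side along x. Half a turn makes no difference.
- knob_grip (a point): Middle of the orange knob's grip, 42 mm above its foot: an upright bar 46 mm long along x (parallel to the lugs), 18 mm thick along y, 26 to 58 mm above the foot, two white marks on top. Below it a round flange 60 mm across, 21 to 26 mm above the foot.
- winder: Spool winder, fixed: base 216 mm across with a blue filament spool lying on it, 200 mm across, top 68 mm high; in its middle a square white head 64 mm wide, its top 90 mm above the origin. Origin: on the bench on the spindle axis, z up, x along the slot. The knob locks in the head.
- slot (a point): Middle of the bayonet slot, on the head's top face (90 mm above the winder's origin): 44 mm long along the winder's x, 9 mm wide, red marks at its ends, with a 20 mm square bore in the middle (sides along x and y). The plate is 6 mm thick. Inside, a wall blocks anticlockwise turning.
- spring (a point): Centre of the spring plunger's top as built, just under the plate, 84 mm above the winder's origin (does not follow the plunger). It meets the knob's foot there and pushes up with 2 N plus 1 N per mm. To turn, the foot must be below 72 mm (14 N); at 69 mm (17 N) the flange bottoms hard on the head. So press to about 15.5 N, 70 to 71 mm.
- stop (a point): On the spindle axis at lug height, 82 mm above the winder's origin; marks no angle. The hidden stop differs from unit to unit: both lugs meet it 0.86 to 1.42 rad clockwise of the slot. Feel for it: turning takes under 0.1 Nm, 0.12 to 0.25 Nm means the stop. More than 55 N between knob and winder (all contacts added, spring included) is forcing.
- notch (a point): On the spindle axis, 76 mm above the winder's origin: where the knob's foot ends when locked. The notch lies just before the stop and is 2.8 mm wider than a lug (0.16 rad of play; with the knob off-centre less, so give way sideways at the stop). Let up, the knob rises to foot 76 mm, held by 10 N of spring, flange 7 mm clear of the head. Too early, it stays on the shoulder, foot at 72 mm.
- spare_knob: Black spare knob of the same shape in the other grey stand (the two stands may change places); leave it alone. Origin: centre of its foot.
- glue: White glue stick, 100 mm tall, standing at the far right; leave it alone.
- driver: Screwdriver lying to the left; leave it alone.
- scraper: Red-handled print scraper lying at the far side; leave it alone.
- roller: Steel roller 36 mm across, standing at the far left; leave it alone.
- print_a: Small red printed block in the grey parts tray at the left; leave it alone.
- print_b: Small blue printed ring in the same tray; leave it alone.
Mind the look-alikes: they are no part of the job. There is more than one size of the knob; the job needs the middle-sized.

How it is judged:
On the way, in this order (a step that is already met when the one before it is completed fails the run):
1. the orange knob is lifted out of its stand, its foot above the winder's head (height (world z) of knob above 0.092 m), for 0.1 s.
2. the knob is pushed into the slot, its foot pressed below 73 mm above the winder's origin (z of knob in the frame of winder below 0.073 m and horizontal distance between knob and winder below 0.005 m), for 0.1 s.
At the end, for the whole second after the job is handed in: The orange knob is locked in the winder: its foot 74.5 to 78.5 mm above the winder's origin (risen into its notch), within 5 mm of the spindle axis, turned more than 0.6 rad from the slot, upright within 0.12 rad, at rest and let go (z of knob in the frame of winder between 0.0745 and 0.0785 m and horizontal distance between knob and winder below 0.005 m and angle between the x axis of knob and the x axis of winder, either way round above 0.6 rad and angle between knob's own z axis and vertical below 0.12 rad and linear speed of knob below 0.02 m/s and angular speed of knob below 0.2 rad/s); the robot touches nothing.
It fails at once if the knob is forced: more than 55 N between it and the winder (contact force between knob and winder above 55 N).
It fails at once if the black spare knob is moved by more than 20 mm (distance of spare_knob from where it was at the start of the episode above 0.02 m).
It fails at once if another loose thing on the bench is moved by more than 30 mm (distance of any of glue, driver, scraper, roller, print_a, print_b from where it was at the start of the episode above 0.03 m).
It also fails if it takes over 64 s, if anything falls off the work surface, if the arm or the gripper's body presses on something with over 40 N, if the wrist force passes 120 N, or if a joint passes its speed limit or range.

### The arm

A 7-joint arm with a two-finger parallel gripper is mounted at the origin on the work surface. World frame = base frame: x ahead of the robot, y to its left, z up, the work surface at z = 0. Lengths are in m, angles in rad, forces in N, time in s.
With the tool pointing down it reaches from about 0.425 to 0.95 m from the base axis. Payload 4.7 kg.
Tool frame: the origin (TCP) lies between the finger pads; the fingertips stand 25 mm ahead of it and the grasp point (between the pads) lies 6 mm ahead of it; x points along the fingers, z is the direction in which the jaws open and shut, and the axes are right-handed (so a half turn about x gives the same grasp; the last joint's range is limited). The gripper opens to 85 mm and grips with 20 to 120 N. Pads are 22 mm wide; open, the fingers measure 114 mm over their backs; the gripper's body (76 mm by 85 mm) begins 54 mm behind the grasp point. The pads swing forward as they close: fully open they stand 13 mm farther back than shut.
Start: joints at [1.203, 0.469, -0.049, 1.532, 0.024, 1.141, -0.082], TCP at [0.224, -0.637, 0.256] pointing down, gripper open.
Joint ranges: [-2.59, 2.59], [-0.33, 1.99], [-1.39, 1.29], [0.1, 2.45], [-1.04, 4.18], [0.21, 1.99], [-2.66, 2.66]. Speed limits (rad/s): [2.57, 2.57, 3.14, 3.14, 3.14, 3.14, 3.14].

### API

Orientations are given as a 3x3 rotation matrix whose columns are the frame's x, y, z axes.
In Python, from rig import * gives the robot as it stands. Calls block until the motion is done:
- movep(position, orientation): joint-space move of the TCP to a pose.
- move_l(position, attitude=None, feed=0.15, until_force=None): straight line of the TCP; attitude=None keeps the orientation; feed is the mean speed in m/s. With until_force (N) it stops when the force on the tool has changed by that much, and returns True; else False.
- move_joints(angles): joint-space move.
- command_gripper(opening, newtons=None): finger opening in m; newtons is the grip in N (None keeps the last); returns when the fingers have stopped.
- sleep(seconds).
- inverse_kinematics(position, orientation): joint angles nearest the present ones, or None.
- sense(): the state.
- camera(name): name is "scene" or "top" or "wrist"; returns (picture, depth): 480x640x3 uint8, red, green, blue; 480x640 float32, m along the optical axis (not along the pixel's ray), 0 where there is no reading.
- camera_params(name): a dict with "K" (3x3 intrinsics, pixels), "position" and "rotation" of the camera in the world; the wrist camera has in their place "tool_from_camera" (4x4, takes a point from camera to tool coordinates, whose origin is the TCP and whose axes are the tool frame's). Camera axes: x right, y down, z forward; pixel columns grow to the right and rows downward; lengths in m; the calibration is good to about 2 mm. A picture is of the moment at which its call begins: read the wrist's pose just before it. camera_params takes no time and is no camera call.
A pose or a line that the arm cannot do raises Unreachable and nothing moves.
- finish_job(): hands the job in, once; it reports no verdict.
The state is a dict: "time_s": time; "joint_pos": joint angles; "qd": joint speeds; "joint_efforts": joint torques, N m; "position": TCP position; "tcp_rot": TCP orientation; "wrist_force": force on the tool from outside, world axes, zero at the start; "ft_torque": the same for the moment, N m; "finger_gap": finger opening in m.
Only numpy, scipy, OpenCV 4.12 (cv2) and the standard library are available. Lean on these libraries where they do the work, as an engineer would, in place of code of your own. Each camera call takes 0.05 s, during which the arm holds its last target.

## Working session

There is one attempt and no reset: what is moved stays moved. The work goes in short steps, each a Python script; the robot and the scene stay as the last script left them, time stands still between calls to the robot, and variables do not carry over. Pictures are saved under pics/ and viewed, and the job is handed in when it is done.

```bash
ls; mkdir -p pics
python3 - <<'E'
from rig import *
import cv2
for n in ["scene","top","wrist"]:
    s=sense(); p,d=camera(n); cv2.imwrite(f"pics/{n}0.png",p[:,:,::-1]); 
    import numpy as np; np.save(f"pics/{n}0.npy",d)
    print(n,camera_params(n))
print(sense())
E
```

```text
pics
scene {'K': array([[566.82378707,   0.        , 315.4678808 ],
       [  0.        , 566.82378707, 242.83186074],
       [  0.        ,   0.        ,   1.        ]]), 'position': array([1.56914008, 0.33750649, 0.78519072]), 'rotation': array([[-0.27007291,  0.53300359, -0.80185272],
       [ 0.96283936,  0.1486419 , -0.22549049],
       [-0.00099833, -0.83295424, -0.55334098]])}
top {'K': array([[515.78408851,   0.        , 316.12545144],
       [  0.        , 515.78408851, 242.17385853],
       [  0.        ,   0.        ,   1.        ]]), 'position': array([0.36845582, 0.05764686, 1.4269935 ]), 'rotation': array([[ 0.01433013, -0.99141174,  0.12999005],
       [-0.99989148, -0.01376422,  0.00525089],
       [-0.00341658, -0.13005119, -0.99150139]])}
wrist {'K': array([[409.80855378,   0.        , 313.42409484],
       [  0.        , 409.80855378, 239.73939966],
       [  0.        ,   0.        ,   1.        ]]), 'tool_from_camera': array([[-8.42093184e-04, -2.60513286e-01,  9.65469895e-01,
        -1.17438715e-01],
       [ 7.61367692e-04, -9.65470125e-01, -2.60512684e-01,
  
[... 309 characters left out ...]
4099174, -0.08227059]), 'qd': array([-0.00109419, -0.00247978, -0.0004368 , -0.00211278, -0.00088857,
        0.0010675 , -0.00025588]), 'joint_efforts': array([ 1.08692035e-03, -5.10766268e+01, -4.68401075e-02, -2.37978244e+01,
        1.06954918e-02,  5.35551007e-03, -1.99108638e-05]), 'position': array([ 0.22426379, -0.63623826,  0.25550016]), 'tcp_rot': array([[-5.08404409e-04,  9.43120941e-01,  3.32449442e-01],
       [ 1.39313092e-03,  3.32449831e-01, -9.43119912e-01],
       [-9.99998900e-01, -1.63407235e-05, -1.48290991e-03]]), 'wrist_force': array([-1.27705766, -0.84010428, -0.09964266]), 'ft_torque': array([-0.03111422, -0.04621908,  0.01513159]), 'finger_gap': 0.08537560573273237}
```

View pics/top0.png

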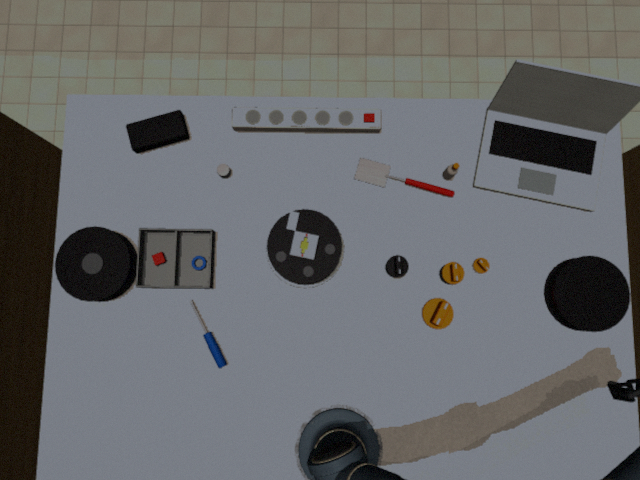

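View pics/scene0.png

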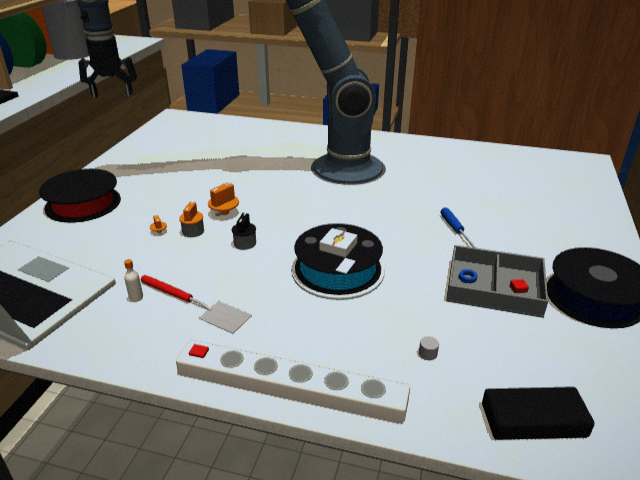

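View pics/wrist0.png

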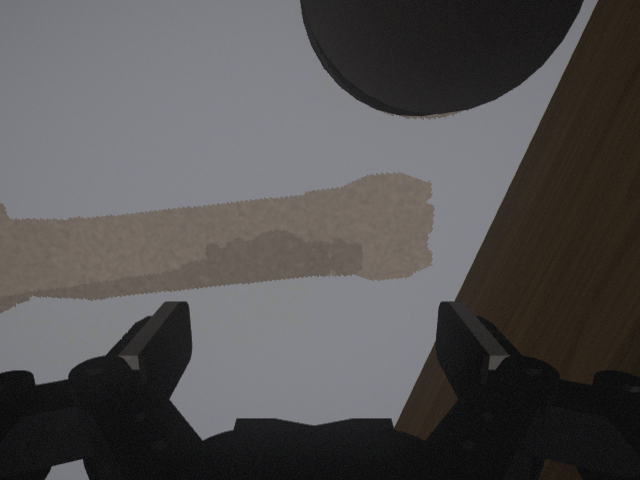

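```bash
cat > h.py <<'E'
import numpy as np, cv2
from rig import *
def ray(cam,u,v,z,pose=None):
    P=camera_params(cam);K=P["K"]
    if cam=="wrist":
        p,R=pose; T=P["tool_from_camera"]; C=p+R@T[:3,3]; Rc=R@T[:3,:3]
    else: C=np.array(P["position"]);Rc=P["rotation"]
    d=Rc@np.linalg.inv(K)@np.array([u,v,1.])
    return C+d*(z-C[2])/d[2]
def down(yaw):  # jaw axis z at yaw in world xy, tool x down
    x=np.array([0,0,-1.]); z=np.array([np.cos(yaw),np.sin(yaw),0]); y=np.cross(z,x)
    return np.column_stack([x,y,z])
E
python3 - <<'E'
from h import *
t=cv2.imread("pics/top0.png");s=cv2.imread("pics/scene0.png")
a=cv2.resize(t[235:335,380:500],None,fx=5,fy=5,interpolation=cv2.INTER_CUBIC)
b=cv2.resize(s[175:255,140:260],None,fx=5,fy=5,interpolation=cv2.INTER_CUBIC)
cv2.imwrite("pics/crop_t.png",cv2.convertScaleAbs(a,alpha=1.5));cv2.imwrite("pics/crop_s.png",b)
cv2.imwrite("pics/crop_w.png",cv2.convertScaleAbs(cv2.resize(t[200:290,260:350],None,fx=6,fy=6),alpha=1.3))
for n,u,v,z in [("med",452,272,.07),("big",437,313,.05),("small",481,265,.05),("black",397,265,.07),("head",305,245,.09)]:
    print(n,ray("top",u,v,z))
E
```

```text
med [ 0.4721856  -0.29377333  0.07      ]
big [ 0.36465296 -0.25719131  0.05      ]
small [ 0.49354966 -0.37679808  0.05      ]
black [ 0.48862755 -0.14926351  0.07      ]
head [0.53589151 0.09368547 0.09      ]
```

View pics/crop_t.png

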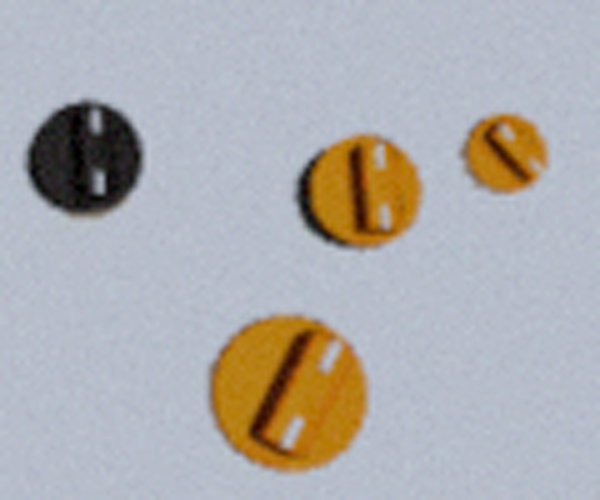

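View pics/crop_s.png

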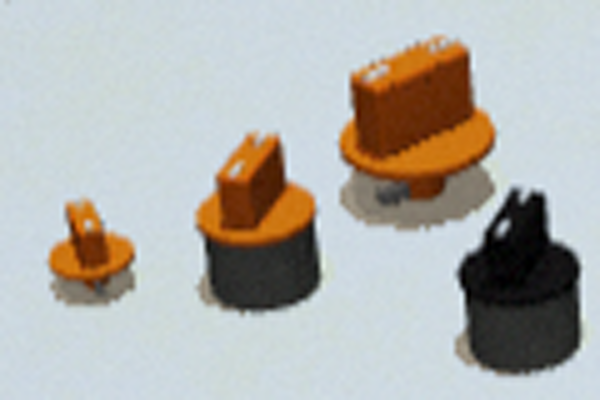

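View pics/crop_w.png

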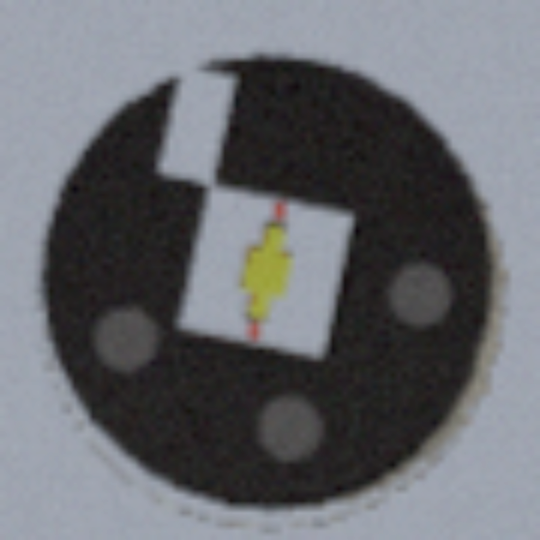

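Candidates in the top view: large orange at (437,313), medium orange in a stand at (452,272), small orange at (481,265) and the black spare at (397,265). The crop shows the medium one, at (452,272), sitting in a grey tube stand, so I'm choosing that. The slot's red marks sit on the white head near (305,245). Next I'll look closer with the wrist camera.

Run:
```python
from h import *
for b in (0,np.pi):
    for n,p,ys in [("knob",[.472,-.294,.2],[.1]),("wind",[.536,.094,.2],[-.21,-.21-.8,-.21-1.5,-.21-1.7])]:
        for y in ys:
            q=inverse_kinematics(p,down(y+np.pi/2-b)); print(b,n,y,None if q is None else np.round(q,2))
```

```text
0 knob 0.1 [ 1.06  0.44 -0.75  1.85  0.35  0.99  1.83]
0 wind -0.21 [ 0.54  0.53 -1.06  1.87  0.53  1.06  0.62]
0 wind -1.01 [ 0.47  0.48 -0.94  1.87  0.45  1.02 -0.1 ]
0 wind -1.71 [ 0.41  0.45 -0.85  1.87  0.39  1.   -0.75]
0 wind -1.91 [ 0.4   0.44 -0.84  1.87  0.39  1.   -0.95]
3.141592653589793 knob 0.1 [ 0.61  0.34 -0.16  1.87  0.07  0.93 -1.05]
3.141592653589793 wind -0.21 [ 0.26  0.39 -0.65  1.88  0.28  0.97 -2.29]
3.141592653589793 wind -1.01 [-1.07  0.52  1.12  1.95 -0.55  1.02 -2.27]
3.141592653589793 wind -1.71 [ 0.6   0.59 -1.17  1.86  0.61  1.11  2.19]
3.141592653589793 wind -1.91 [ 0.6   0.59 -1.17  1.86  0.61  1.11  1.99]
```

Run:
```python
from h import *
command_gripper(0.06)
movep([.472,-.294,.21],down(.1+np.pi/2))
sleep(.3)
s=sense();p,d=camera("wrist");cv2.imwrite("pics/wk.png",p[:,:,::-1])
np.savez("pics/wk.npz",p=s["position"],R=s["tcp_rot"],d=d);print(s["time_s"],s["position"],s["finger_gap"],s["joint_pos"])
```

```text
2.5083 [ 0.47185395 -0.29443504  0.20996237] 0.060201084770981385 [ 1.06616848  0.42415054 -0.75515884  1.83859732  0.33919354  1.01204319
  1.84201726]
```

View pics/wk.png

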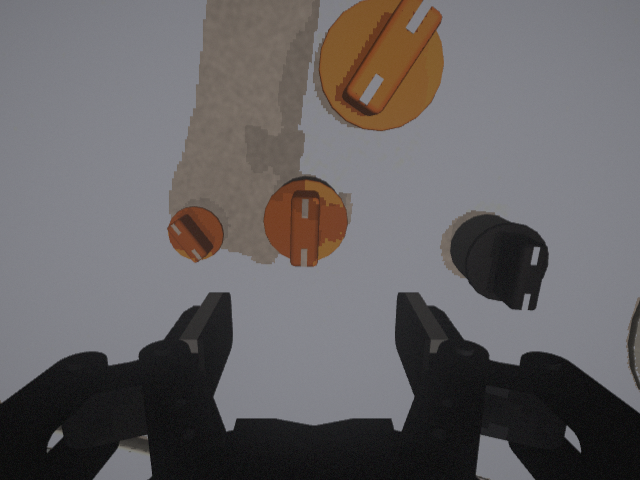

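The wrist view shows the medium orange knob at (305,230), with its white marks at (305,208) and (304,258). The black spare is at right (510,260), the small knob at left (195,233) and the big one at top. I'll measure from the marks and the flange.

```bash
cat > meas.py <<'E'
from h import *
def marks(img,box,smax=90,vmin=110):
    x0,y0,x1,y1=box
    hsv=cv2.cvtColor(img[y0:y1,x0:x1],cv2.COLOR_BGR2HSV)
    m=((hsv[...,1]<smax)&(hsv[...,2]>vmin)).astype(np.uint8)
    n,l,st,c=cv2.connectedComponentsWithStats(m)
    return [(st[i,4],c[i]+[x0,y0]) for i in range(1,n) if st[i,4]>20]
E
python3 - <<'E'
from meas import *
i=cv2.imread("pics/wk.png");z=np.load("pics/wk.npz");pose=(z["p"],z["R"])
print(marks(i,(293,192,318,268)))
M=[m for m in marks(i,(293,192,318,268))]
P=[ray("wrist",*c,.077,pose) for a,c in M]
if len(P)==2:
    print(P,(P[0]+P[1])/2,np.linalg.norm(P[0]-P[1]),np.arctan2(*(P[0]-P[1])[1::-1]))
hsv=cv2.cvtColor(i,cv2.COLOR_BGR2HSV)
m=((hsv[...,0]<25)&(hsv[...,1]>120)&(hsv[...,2]>60)).astype(np.uint8);m[:,:250]=0;m[:170]=0;m[:,360:]=0
m=cv2.morphologyEx(m,cv2.MORPH_CLOSE,np.ones((9,9)))
c=max(cv2.findContours(m,0,1)[0],key=cv2.contourArea);h=cv2.convexHull(c)
(u,v),r=cv2.minEnclosingCircle(c);print(u,v,r,ray("wrist",u,v,.045,pose))
d=z["d"];print(d[230,305],d[230,275])
# side points of the flange
ys,xs=np.nonzero(m); print(xs.min(),xs.max(),ys.min(),ys.max())
for u,v in[(xs.min(),222),(xs.max(),222)]:print(ray("wrist",u,v,.045,pose))
# top cam
t=cv2.imread("pics/top0.png")
M=marks(t,(440,255,465,285),120,120);print(M)
for a,c in M:print(ray("top",*c,.077))
E
```

```text
[(np.int32(58), array([305.24137931, 209.4137931 ])), (np.int32(144), array([304.38888889, 259.75      ]))]
[array([ 0.45497807, -0.3014393 ,  0.077     ]), array([ 0.48768232, -0.29888695,  0.077     ])] [ 0.47133019 -0.30016313  0.077     ] 0.032803701194328974 -3.0637068711421858
304.4180603027344 222.61647033691406 43.64524841308594 [ 0.470666   -0.30117987  0.045     ]
0.25877118 0.2918684
264 346 179 265
[ 0.47306854 -0.32960318  0.045     ]
[ 0.46729465 -0.27202764  0.045     ]
[(np.int32(237), array([452.46835443, 259.6835443 ])), (np.int32(36), array([461.63888889, 281.5       ]))]
[ 0.50405105 -0.29383313  0.077     ]
[ 0.44716518 -0.31661006  0.077     ]
```

Run:
```python
from meas import *
move_l([.471,-.300,.205],down(.08+np.pi/2));sleep(.3)
s=sense();p,d=camera("wrist");p=np.ascontiguousarray(p[:,:,::-1]);cv2.imwrite("pics/wk2.png",p)
np.savez("pics/wk2.npz",p=s["position"],R=s["tcp_rot"],d=d);print(s["time_s"],s["position"],s["wrist_force"])
cv2.imwrite("pics/wk2c.png",cv2.resize(p[170:290,250:370],None,fx=5,fy=5,interpolation=cv2.INTER_CUBIC))
```

```text
3.1083 [ 0.47110341 -0.29987307  0.20508234] [ 0.92465061  0.18814828 -0.56680903]
```

View pics/wk2c.png

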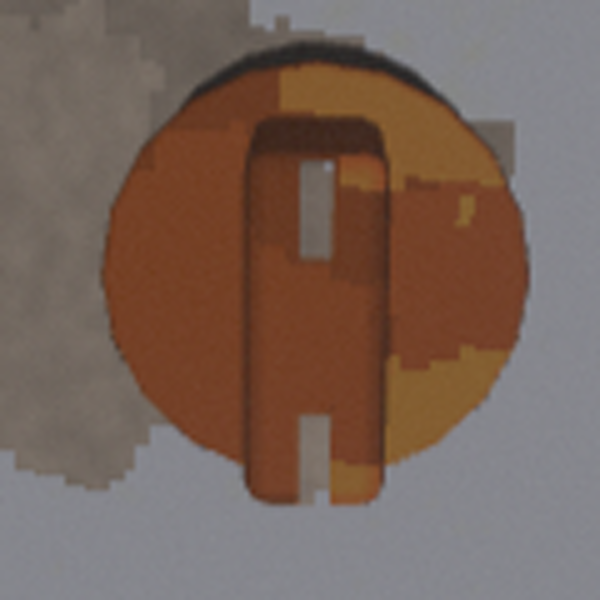

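Run:
```python
from meas import *
z=np.load("pics/wk2.npz");pose=(z["p"],z["R"])
f=lambda x,y:(250+(x+.5)/5-.5,170+(y+.5)/5-.5)
A=[ray("wrist",*f(*c),.077,pose) for c in [(317,160),(317,503),(247,330),(386,330),(317,209),(315,459)]]
T=[pose[1].T@(a-pose[0])for a in A]
for a,t in zip(A,T):print(a.round(4),t.round(4))
fl=[ray("wrist",*f(*c),.045,pose) for c in [(103,270),(527,270)]];print([ (pose[1].T@(a-pose[0])).round(4) for a in fl])
d=z["d"];print(d[236,313],d[225,285])
```

```text
[ 0.448  -0.3022  0.077 ] [ 0.1281  0.0232 -0.0005]
[ 0.4918 -0.2987  0.077 ] [ 0.1281 -0.0207 -0.0005]
[ 0.4699 -0.3091  0.077 ] [ 0.1281  0.002  -0.0091]
[ 0.4685 -0.292   0.077 ] [0.1281 0.002  0.0081]
[ 0.454  -0.3017  0.077 ] [ 0.1281  0.0172 -0.0005]
[ 0.486  -0.2994  0.077 ] [ 0.1281 -0.0148 -0.0007]
[array([ 0.1601,  0.0022, -0.0302]), array([0.1601, 0.0023, 0.0286])]
0.25405103 0.28395957
```

Run:
```python
from meas import *
move_l([.4699,-.3004,.105]); 
c=move_l([.4699,-.3004,.0735],feed=.06,until_force=8);print(c,sense()["position"])
if not c:
    command_gripper(0.0,70); s=sense();print(s["time_s"],s["finger_gap"],s["position"],s["wrist_force"],s["ft_torque"])
    p,d=camera("wrist");cv2.imwrite("pics/wk3.png",p[:,:,::-1])
```

```text
False [ 0.47002435 -0.30029291  0.07338239]
5.1083 0.0166921863080508 [ 0.47027185 -0.30053427  0.07398259] [-2.26257060e-03 -3.61635163e-01  3.66778529e+00] [ 0.02403805  0.06285032 -0.00459018]
```

View pics/wk3.png

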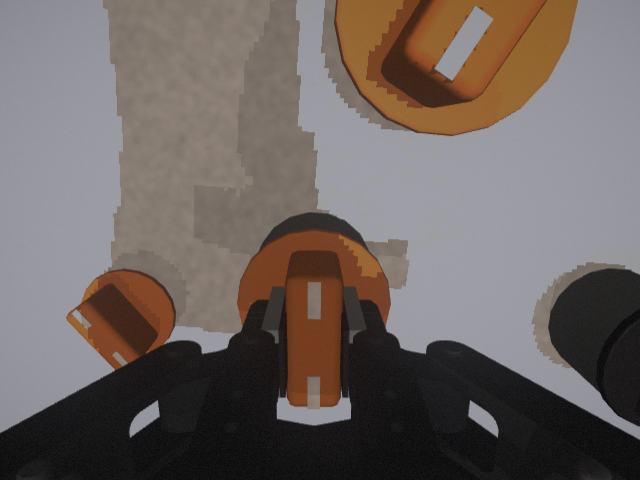

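Run:
```python
from meas import *
s=sense();pose=(s["position"],s["tcp_rot"])
i=cv2.imread("pics/wk3.png")
for a,c in marks(i,(300,270,328,412),90,100): print(a,c,(pose[1].T@(ray("wrist",*c,.077,pose)-pose[0])).round(4))
move_l([.4699,-.3004,.25],feed=.12);sleep(.2);s=sense();print(s["time_s"],s["position"],s["finger_gap"],s["wrist_force"],s["ft_torque"])
R=down(-.21+np.pi/2); p=np.array([.536,.094,.218])-R[:,1]*.045;print(p,R[:,1])
movep(p+[0,0,.02],R);move_l(p,R);sleep(.3)
s=sense();p,d=camera("wrist");p=np.ascontiguousarray(p[:,:,::-1]);cv2.imwrite("pics/ws.png",p)
np.savez("pics/ws.npz",p=s["position"],R=s["tcp_rot"],d=d);print(s["time_s"],s["position"],s["joint_pos"])
```

```text
480 [313.9875 299.975 ] [-0.003   0.016   0.0001]
511 [313.36790607 396.43052838] [-0.003  -0.0176 -0.0001]
6.9833 [ 0.46974772 -0.30029955  0.24953143] 0.01699481144344518 [ 0.06122633 -0.63683635 -0.55787291] [ 0.02551123 -0.02567583  0.06500683]
[0.58001139 0.0846193  0.218     ] [-0.97803091  0.2084599   0.        ]
9.05 [0.58030492 0.08461662 0.21861047] [ 0.38590151  0.48358963 -0.81550664  1.75910949  0.39637501  1.07058222
  0.79404858]
```

View pics/ws.png

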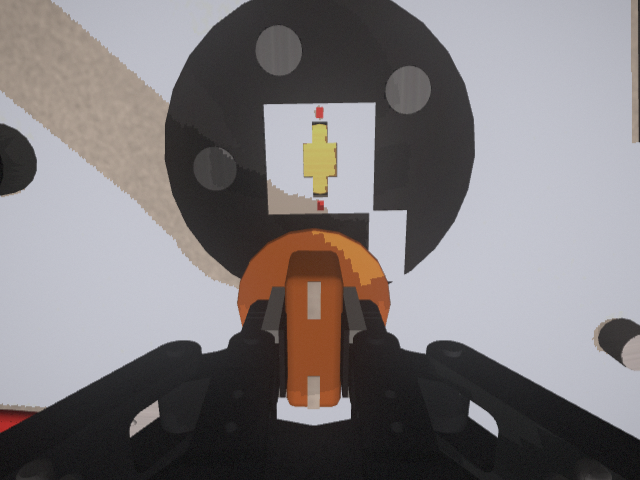

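The slot is in clear view, with red marks at (319,112) and (320,205) and the bore at (320,160). The knob sits square in the jaws.

Run:
```python
from meas import *
z=np.load("pics/ws.npz");pose=(z["p"],z["R"]);i=cv2.imread("pics/ws.png")
hsv=cv2.cvtColor(i,cv2.COLOR_BGR2HSV)
def comp(m,mn):
    n,l,st,c=cv2.connectedComponentsWithStats(m.astype(np.uint8));return [(st[k],c[k]) for k in range(1,n) if st[k,4]>mn]
red=((hsv[...,0]<8)|(hsv[...,0]>172))&(hsv[...,1]>120)&(hsv[...,2]>80);red[:,:300]=0;red[:,340:]=0;red[220:]=0
out=[]
for st,c in comp(red,15):
    w=ray("wrist",*c,.09,pose);out.append(w);print("red",st,c,w.round(4),(pose[1].T@(w-pose[0])).round(4))
a,b=out[0],out[-1];print("mid",(a+b)/2,"yaw",np.arctan2(*(a-b)[1::-1]))
# dark slot + yellow outline: non-white within head
q=(hsv[...,1]>60)|(hsv[...,2]<110);q=q.astype(np.uint8);q[:118]=0;q[198:]=0;q[:,:298]=0;q[:,:]*=1;q[:,342:]=0
ys,xs=np.nonzero(q);print(xs.min(),xs.max(),ys.min(),ys.max())
for r in (126,140,150,160,170,185,192):
    x=np.nonzero(q[r])[0];print(r,x.min(),x.max())
# head corners
m=((hsv[...,1]<60)&(hsv[...,2]>150)).astype(np.uint8)
# top
t=cv2.imread("pics/top0.png");ht=cv2.cvtColor(t,cv2.COLOR_BGR2HSV)
rt=((ht[...,0]<10)|(ht[...,0]>170))&(ht[...,1]>60);rt[:230]=0;rt[260:]=0;rt[:,:295]=0;rt[:,315:]=0
T=[]
for st,c in comp(rt,1): w=ray("top",*c,.09);T.append(w);print("top",st[4],c,w.round(4))
cv2.imwrite("pics/wsc.png",cv2.resize(i[90:225,250:390],None,fx=4,fy=4,interpolation=cv2.INTER_CUBIC))
```

```text
red [316 107   7  11  73] [318.95890411 112.2739726 ] [0.5078 0.1032 0.09  ] [0.1285 0.0749 0.003 ]
red [318 201   6   9  51] [320.35294118 205.05882353] [0.5608 0.093  0.09  ] [0.1286 0.021  0.0041]
mid [0.53431958 0.09809113 0.09      ] yaw 2.951370195978016
303 336 118 196
126 312 326
140 312 326
150 303 336
160 303 336
170 304 336
185 313 327
192 313 327
top 4 [306.25 235.  ] [0.5623 0.0909 0.09  ]
top 4 [301.75 255.  ] [0.5095 0.1017 0.09  ]
```

View pics/wsc.png

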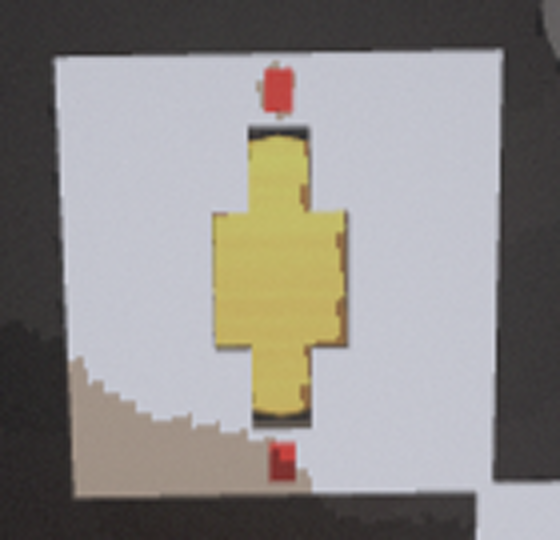

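Run:
```python
from meas import *
z=np.load("pics/ws.npz");pose=(z["p"],z["R"])
f=lambda x,y:(250+(x+.5)/4-.5,90+(y+.5)/4-.5)
W=lambda x,y:ray("wrist",*f(x,y),.09,pose)
E=[W(279,126),W(282,428)]
print("slot",(E[0]+E[1])/2,np.linalg.norm(E[0]-E[1]),np.arctan2(*(E[1]-E[0])[1::-1]))
B=[W(213,212),W(347,212),W(215,349),W(349,349)]; print("bore",np.mean(B,0),np.linalg.norm(B[0]-B[1]),np.linalg.norm(B[0]-B[2]))
H=[W(54,57),W(502,49),W(74,497),]
print([np.linalg.norm(H[0]-H[1]),np.linalg.norm(H[0]-H[2]),np.arctan2(*(H[2]-H[0])[1::-1]),np.arctan2(*(H[1]-H[0])[1::-1])-np.pi/2],(H[1]+H[2])/2)
```

```text
slot [0.5341879  0.09816843 0.09      ] 0.0438680321424337 -0.19533859305418633
bore [0.53429486 0.09821772 0.09      ] 0.01957679496968438 0.01991229254090082
[np.float64(0.06387338708419787), np.float64(0.06395777071705128), np.float64(-0.19388100989970028), np.float64(-0.1925382147508803)] [0.53422973 0.09814687 0.09      ]
```

Run:
```python
from meas import *
R=down(-.1935+np.pi/2);c=[.5342,.0982]
move_l(c+[.165],R,feed=.12);sleep(.15)
move_l(c+[.150],R,feed=.05);sleep(.2)
s=sense();f0=s["wrist_force"];print(s["time_s"],s["position"],f0,s["ft_torque"],s["finger_gap"])
h=move_l(c+[.1375],R,feed=.02,until_force=5);sleep(.1)
s=sense();print(h,s["time_s"],s["position"],s["wrist_force"]-f0,s["ft_torque"],s["finger_gap"])
p,d=camera("wrist");cv2.imwrite("pics/wi.png",p[:,:,::-1]);p,d=camera("scene");cv2.imwrite("pics/si.png",cv2.resize(p[190:310,270:410,::-1],None,fx=5,fy=5))
```

```text
10.6417 [0.53434578 0.09831779 0.15020467] [ 0.02233944  0.55220556 -0.87973171] [-0.0333214   0.04803918  0.01355507] 0.017142245384673484
False 11.5167 [0.53412491 0.09814719 0.13765675] [-1.08908678 -0.19010351  3.78990665] [-0.15748627  0.29453877  0.00912805] 0.017136703713020257
```

View pics/wi.png

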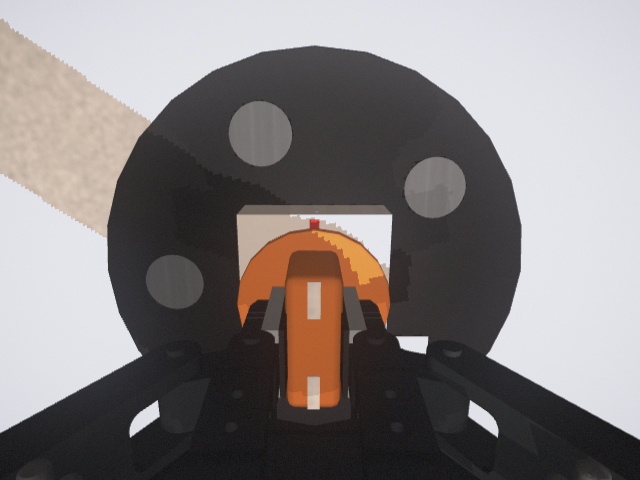

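View pics/si.png

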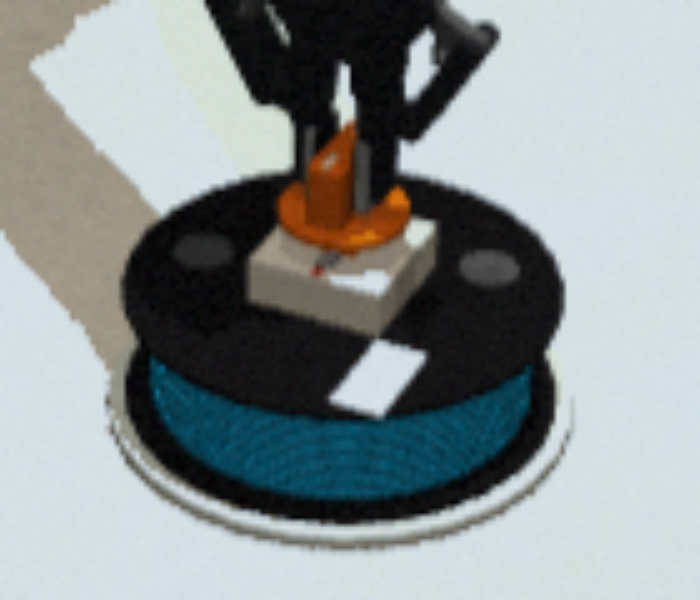

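The knob is in. The 3.8 N reading matches a foot height of about 82 mm, with almost no side load. I'll press on to about 15.5 N.

Run:
```python
from meas import *
R=down(-.1935+np.pi/2);c=[.5342,.0982]
f0=np.array([0.022,.552,-.88])
for z in (.131,.128,.1265,.1258):
    h=move_l(c+[z],R,feed=.02,until_force=9);sleep(.1)
    s=sense();f=s["wrist_force"]-f0;print(h,s["time_s"],s["position"],f.round(2),s["ft_torque"].round(3),s["finger_gap"])
    if h or f[2]>15.2:break
```

```text
False 12.1917 [0.53432599 0.09826287 0.13154735] [-2.23 -2.01  9.89] [-0.399  0.687  0.065] 0.01658170066958082
False 12.5917 [0.53435531 0.09828163 0.12889572] [-3.32 -2.26 11.36] [-0.455  0.935  0.008] 0.016923128327009887
False 12.9417 [0.534374   0.09829939 0.12757744] [-3.69 -2.65 12.65] [-0.533  0.951 -0.006] 0.016958228066703766
False 13.2917 [0.53437685 0.09830878 0.12696192] [-4.17 -2.78 14.22] [-0.478  1.033  0.03 ] 0.016730218555207125
```

Run:
```python
from meas import *
R=down(-.1935+np.pi/2)
f0=np.array([0.022,.552,-.88])
for p in ([.5338,.0979,.1254],[.5336,.0978,.1247]):
    h=move_l(p,R,feed=.02,until_force=9);sleep(.15)
    s=sense();f=s["wrist_force"]-f0;print(h,s["time_s"],s["position"],f.round(2),s["ft_torque"].round(3),s["finger_gap"])
```

```text
False 13.6917 [0.53430639 0.09824447 0.12676714] [-3.03 -1.65 13.69] [-0.372  0.909  0.019] 0.01713393266414967
False 14.0917 [0.53428989 0.0982644  0.12620712] [-2.9  -2.17 14.9 ] [-0.461  0.909 -0.015] 0.01692152268114752
```

```bash
cat > turn.py <<'E'
from meas import *
import sys
a0,a1,st=map(float,sys.argv[1:4]); zc=float(sys.argv[4]); lim=float(sys.argv[5])
f0=np.array([0.022,.552,-.88]); x,y=.5336,.0978
a=a0
while a<a1-1e-9:
    a=min(a+st,a1)
    h=move_l([x,y,zc],down(-.1935-a+np.pi/2),feed=.02,until_force=8);sleep(.04)
    s=sense();f=s["wrist_force"]-f0;t=s["ft_torque"];Z=s["tcp_rot"][:,2]
    act=np.pi/2-.1935-np.arctan2(Z[1],Z[0])
    print(f"{a:.3f} act {act:.3f} {h} t={s['time_s']:.2f} p={s['position'].round(5)} f={f.round(1)} T={t.round(3)} gap={s['finger_gap']:.4f}")
    # adapt z to hold ~15 N; give way sideways
    if f[2]>16.2: zc+=.0003
    elif f[2]<14.4: zc-=.0003
    x+=np.clip(f[0]*.00004,-.0001,.0001); y+=np.clip(f[1]*.00004,-.0001,.0001)
    if abs(t[2])>lim or h or np.linalg.norm(f)>25: print("STOP");break
print("end",x,y,zc)
E
python3 turn.py 0 .25 .05 .1245 .12
```

```text
0.050 act 0.050 False t=14.38 p=[0.53475 0.09851 0.12623] f=[-3.9 -2.  14.3] T=[-0.392  0.724  0.044] gap=0.0171
0.100 act 0.100 False t=14.68 p=[0.53507 0.09868 0.12615] f=[-2.9 -2.1 15.2] T=[-0.224  0.575 -0.004] gap=0.0172
0.150 act 0.150 False t=14.97 p=[0.53528 0.09875 0.12625] f=[-1.6 -1.1 14.5] T=[-0.188  0.46   0.015] gap=0.0165
0.200 act 0.200 False t=15.26 p=[0.53544 0.09886 0.12634] f=[-1.  -1.7 14.3] T=[-0.151  0.323 -0.03 ] gap=0.0169
0.250 act 0.250 False t=15.55 p=[0.5356  0.09892 0.12616] f=[-0.3 -0.7 14.9] T=[-0.097  0.287  0.027] gap=0.0170
end 0.5332808705872797 0.09749560311114609 0.12390000000000001
```

Run:
```python
from meas import *
s=sense();print(s["tcp_rot"].round(4),s["position"],s["wrist_force"],s["ft_torque"])
p,d=camera("wrist");p=np.ascontiguousarray(p[:,:,::-1]);cv2.imwrite("pics/wt.png",p)
for f in("wk3","wi","wt"):
    print(f,[(a,c.round(1)) for a,c in marks(cv2.imread(f"pics/{f}.png"),(300,270,328,412),90,100)])
```

```text
[[ 0.0058 -0.9034  0.4287]
 [ 0.0017  0.4287  0.9034]
 [-1.     -0.0045  0.004 ]] [0.53559716 0.09891811 0.12616073] [-0.29888977 -0.14052962 13.99693038] [-0.09707841  0.28702402  0.02688526]
wk3 [(np.int32(480), array([314., 300.])), (np.int32(511), array([313.4, 396.4]))]
wi [(np.int32(477), array([313.9, 299.9])), (np.int32(409), array([313.4, 392.6]))]
wt [(np.int32(481), array([314., 300.])), (np.int32(412), array([313.4, 392.6]))]
```

View pics/wt.png

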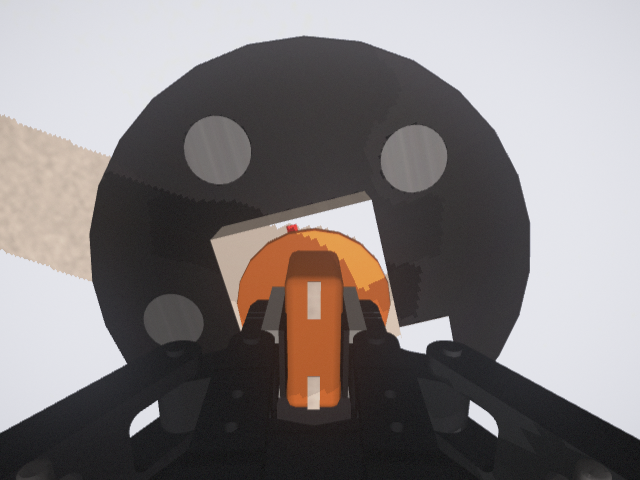

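The knob hasn't slipped in the grip, and turning takes under 0.05 Nm. Under load the arm drifts about 1 mm in +x, so I'll recentre while turning on.

```bash
sed -i 's/; x,y=.5336,.0978/; x,y=map(float,sys.argv[6:8])/; s/^    x+=np.clip.*/    e=np.array([.5346,.0984])-s["position"][:2]; x+=np.clip(.4*e[0]+f[0]*.00004,-.0003,.0003); y+=np.clip(.4*e[1]+f[1]*.00004,-.0003,.0003)/' turn.py
python3 turn.py .25 .8 .05 .1239 .12 .5330 .0974
```

```text
0.300 act 0.300 False t=15.89 p=[0.53561 0.09887 0.12626] f=[ 0.  -1.2 14.2] T=[-0.054  0.149  0.053] gap=0.0171
0.350 act 0.350 False t=16.18 p=[0.53559 0.09874 0.1261 ] f=[-1.5 -1.4 14.4] T=[ 0.034  0.122 -0.049] gap=0.0169
0.400 act 0.400 False t=16.48 p=[0.53545 0.0987  0.12618] f=[ 0.4 -0.4 14.6] T=[ 0.035  0.029 -0.026] gap=0.0168
0.450 act 0.450 False t=16.77 p=[0.53533 0.09856 0.12624] f=[ 0.6  0.3 14.5] T=[ 0.087 -0.046  0.008] gap=0.0169
0.500 act 0.500 False t=17.06 p=[0.53515 0.0985  0.12625] f=[ 0.3  0.1 15. ] T=[ 0.07  -0.09  -0.082] gap=0.0165
0.550 act 0.550 False t=17.35 p=[0.53497 0.09845 0.12626] f=[ 1.  -0.1 14.8] T=[-0.008 -0.13   0.009] gap=0.0169
0.600 act 0.600 False t=17.64 p=[0.53486 0.09835 0.12624] f=[ 0.2 -0.5 14.3] T=[ 0.03  -0.128 -0.051] gap=0.0169
0.650 act 0.650 False t=17.93 p=[0.53478 0.09835 0.12598] f=[ 0.5 -0.  14.8] T=[-0.023 -0.096  0.001] gap=0.0168
0.700 act 0.700 False t=18.23 p=[0.53472 0.09831 0.12598] f=[ 1.3  0.1 14.2] T=[ 0.007 -0.123 -0.004] gap=0.0169
0.750 act 0.750 False t=18.52 p=[0.53467 0.09834 0.1257 ] f=[-0.1 -0.5 14.9] T=[-0.052 -0.047  0.019] gap=0.0169
0.800 act 0.800 False t=18.81 p=[0.53463 0.09834 0.12569] f=[ 0.2 -0.5 15.9] T=[ 0.004 -0.066  0.04 ] gap=0.0170
end 0.5313403288741201 0.09678753194243422 0.12300000000000001
```

```bash
python3 - <<'E'
s=open('turn.py').read()
s=s.replace('t=s["ft_torque"];','T3=[s["ft_torque"]]\n    for _ in range(3): sleep(.03);T3.append(sense()["ft_torque"])\n    t=np.mean(T3,0);')
s=s.replace("zc+=.0003","zc+=.0002").replace("<14.4: zc-=.0003","<14.2: zc-=.0002")
open('turn.py','w').write(s)
E
python3 turn.py .8 1.5 .025 .1230 .11 .53134 .09679
```

```text
0.825 act 0.825 False t=19.10 p=[0.53463 0.09832 0.12568] f=[ 0.7 -0.1 14.4] T=[-0.014 -0.052  0.02 ] gap=0.0171
0.850 act 0.849 False t=19.49 p=[0.5346  0.09832 0.12567] f=[ 0.1 -0.2 15.2] T=[-0.026  0.003  0.032] gap=0.0170
0.875 act 0.875 False t=19.88 p=[0.53462 0.09833 0.12568] f=[ 0.2 -1.4 15.5] T=[-0.031 -0.009  0.03 ] gap=0.0169
0.900 act 0.899 False t=20.27 p=[0.53459 0.09831 0.12566] f=[-0.  -0.8 15.2] T=[-0.026 -0.026  0.03 ] gap=0.0172
0.925 act 0.924 False t=20.67 p=[0.53458 0.09829 0.12567] f=[ 0.8 -0.  14.9] T=[-0.022 -0.002  0.015] gap=0.0168
0.950 act 0.950 False t=21.06 p=[0.53459 0.09831 0.12566] f=[-0.3 -1.4 14.6] T=[-0.012  0.012  0.013] gap=0.0167
0.975 act 0.974 False t=21.45 p=[0.53461 0.09831 0.12566] f=[-0.5  0.7 15. ] T=[-0.024  0.01   0.021] gap=0.0171
1.000 act 1.000 False t=21.84 p=[0.5346  0.09834 0.12568] f=[-0.3 -0.4 14.2] T=[-0.03  -0.015  0.011] gap=0.0172
1.025 act 1.024 False t=22.23 p=[0.53459 0.09834 0.12567] f=[-0.5 -0.6 15.6] T=[-0.027  0.031 -0.002] gap=0.0171
1.050 act 1.050 False t=22.62 p=[0.53457 0.09835 0.12567] f=[ 0.4 -0.8 15.4] T=[-0.
[... 753 characters left out ...]
834 0.12567] f=[-0.9 -0.7 15.8] T=[-0.007  0.022 -0.008] gap=0.0169
1.250 act 1.249 False t=25.76 p=[0.53458 0.09831 0.12567] f=[ 0.7 -0.8 14.9] T=[-0.038  0.009  0.014] gap=0.0170
1.275 act 1.275 False t=26.15 p=[0.5346  0.09827 0.12568] f=[ 0.6 -0.1 15.8] T=[-0.03   0.005 -0.002] gap=0.0166
1.300 act 1.299 False t=26.54 p=[0.5346  0.09833 0.12565] f=[ 1.  -0.8 14.1] T=[-0.041  0.022  0.009] gap=0.0170
1.325 act 1.324 False t=26.93 p=[0.53437 0.09835 0.12548] f=[-0.4 -0.4 16.2] T=[-0.046  0.192  0.1  ] gap=0.0169
1.350 act 1.349 False t=27.32 p=[0.53405 0.0984  0.12546] f=[-1.3 -0.3 15.9] T=[-0.042  0.431  0.117] gap=0.0171
STOP
end 0.5316864016385635 0.09696503328187722 0.12279999999999999
```

```bash
cat > st.py <<'E'
from meas import *
f0=np.array([0.022,.552,-.88])
def rd(tag):
    S=[]
    for _ in range(5): sleep(.03);S.append(sense())
    f=np.mean([s["wrist_force"] for s in S],0)-f0;t=np.mean([s["ft_torque"] for s in S],0);s=S[-1];Z=s["tcp_rot"][:,2]
    print(tag,f"act={np.pi/2-.1935-np.arctan2(Z[1],Z[0]):.3f} t={s['time_s']:.2f} p={s['position'].round(5)} f={f.round(2)} T={t.round(3)} gap={s['finger_gap']:.4f}")
    return f,t,s
E
python3 - <<'E'
from st import *
rd("now")
for x,y,a in ((.5312,.0970,1.35),(.5308,.0970,1.35),(.5308,.0970,1.365),(.5308,.0970,1.38)):
    h=move_l([x,y,.1229],down(-.1935-a+np.pi/2),feed=.02,until_force=8)
    f,t,s=rd((x,y,a,h))
    if abs(t[2])>.16 or np.hypot(f[0],f[1])>6: break
E
```

```text
now act=1.349 t=27.59 p=[0.53404 0.0984  0.12546] f=[-1.67 -0.7  16.77] T=[-0.041  0.45   0.111] gap=0.0172
(0.5312, 0.097, 1.35, False) act=1.349 t=28.01 p=[0.53397 0.09838 0.12549] f=[-1.27 -0.58 15.76] T=[-0.032  0.246  0.092] gap=0.0169
(0.5308, 0.097, 1.35, False) act=1.349 t=28.43 p=[0.53391 0.0984  0.12554] f=[-0.15  0.04 14.99] T=[-0.013  0.069  0.109] gap=0.0171
(0.5308, 0.097, 1.365, False) act=1.363 t=28.84 p=[0.53377 0.0984  0.12553] f=[-0.53 -0.28 15.1 ] T=[-0.031  0.14   0.233] gap=0.0167
```

Stop confirmed: 0.23 Nm with nearly zero side force at about 1.36 rad. I'll back off to about 1.30 and let up.

Run:
```python
from st import *
x,y=.5310,.0970
R=down(-.1935-1.30+np.pi/2)
move_l([x,y,.1229],R,feed=.02,until_force=8);f,t,s=rd("back")
for z in (.1245,.126,.1275,.129,.130):
    x+=.0003;y+=.00017
    h=move_l([x,y,z],R,feed=.02,until_force=8);f,t,s=rd((round(x,4),z,h))
    if f[2]<8.5 or h:break
```

```text
back act=1.300 t=29.26 p=[0.53401 0.09835 0.12549] f=[-0.31 -0.33 15.91] T=[0.003 0.123 0.021] gap=0.0168
(0.5313, 0.1245, False) act=1.300 t=29.68 p=[0.534   0.09838 0.12681] f=[-0.43 -0.64 13.79] T=[-0.045  0.1    0.022] gap=0.0168
(0.5316, 0.126, False) act=1.300 t=30.09 p=[0.53407 0.09843 0.12805] f=[-0.65 -0.47 12.52] T=[-0.044  0.111  0.025] gap=0.0170
(0.5319, 0.1275, False) act=1.300 t=30.51 p=[0.53411 0.09844 0.12929] f=[-0.52 -0.54 11.28] T=[-0.053  0.127  0.029] gap=0.0167
(0.5322, 0.129, False) act=1.300 t=30.93 p=[0.53415 0.09845 0.13053] f=[-0.68 -1.23 10.13] T=[-0.089  0.079  0.014] gap=0.0170
(0.5325, 0.13, False) act=1.300 t=31.34 p=[0.53413 0.09848 0.13096] f=[ 0.23 -0.51  8.07] T=[-0.035 -0.119  0.017] gap=0.0167
```

Run:
```python
from st import *
R=down(-.1935-1.30+np.pi/2)
h=move_l([.5329,.0977,.1308],R,feed=.02,until_force=8);f,t,s=rd(("up",h))
h=move_l([.5332,.0979,.1312],R,feed=.02,until_force=8);f,t,s=rd(("up",h))
```

```text
('up', False) act=1.300 t=31.76 p=[0.53409 0.09842 0.13104] f=[4.51 2.18 0.96] T=[ 0.435 -1.061  0.031] gap=0.0168
('up', False) act=1.300 t=32.17 p=[0.53414 0.09843 0.13106] f=[ 5.22  2.08 -1.4 ] T=[ 0.524 -1.252  0.012] gap=0.0169
```

Run:
```python
from st import *
command_gripper(.05);f,t,s=rd("open")
p=s["position"];R=s["tcp_rot"]
move_l([p[0],p[1],.20],feed=.08)
R=down(-.1935-1.30+np.pi/2);q=np.array([.534,.098,.235])
move_l(q,R);sleep(.3);s=sense();im,d=camera("wrist");cv2.imwrite("pics/wf.png",im[:,:,::-1]);np.savez("pics/wf.npz",p=s["position"],R=s["tcp_rot"],d=d)
im,d=camera("scene");cv2.imwrite("pics/sf.png",im[:,:,::-1]);rd("end")
```

```text
open act=1.300 t=32.76 p=[0.53304 0.09779 0.13118] f=[ 0.11 -0.64  0.61] T=[ 0.009 -0.023 -0.014] gap=0.0501
end act=1.300 t=34.72 p=[0.53396 0.09801 0.23488] f=[-0.18 -0.04  0.84] T=[ 0.014  0.001 -0.029] gap=0.0502
```

View pics/wf.png

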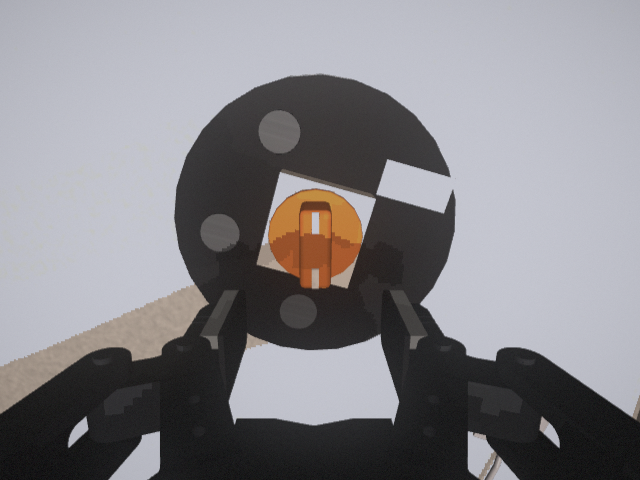

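View pics/sf.png

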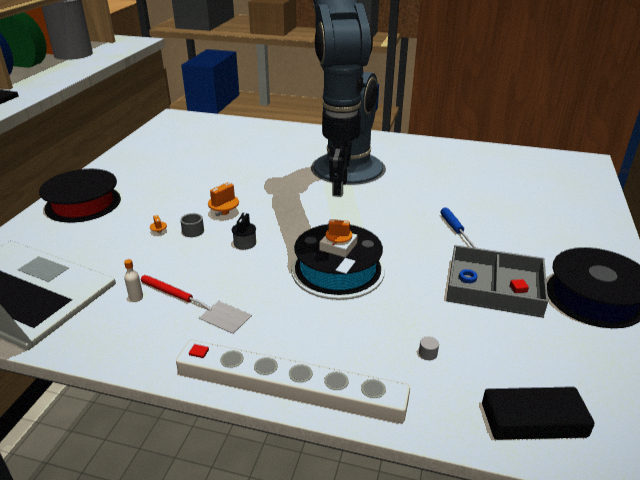

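The knob is in the head at (316,240), turned with its bar upright in the picture and let go. Everything else on the bench looks unmoved. I'll check its height from the depth image.

Run:
```python
from meas import *
z=np.load("pics/wf.npz");p,R,d=z["p"],z["R"],z["d"];P=camera_params("wrist");T=P["tool_from_camera"];Ki=np.linalg.inv(P["K"])
def pt(u,v,r=2):
    D=np.median(d[v-r:v+r+1,u-r:u+r+1]);return p+R@(T[:3,:3]@(Ki@[u,v,1])*D+T[:3,3])
for n,u,v in [("top",316,250),("top",309,220),("top",325,275),("flL",285,225),("flR",350,225),("head",285,182),("head",360,205),("spool",250,120)]:print(n,pt(u,v).round(4))
i=cv2.imread("pics/wf.png");print([(a,c,ray("wrist",*c,.134,(p,R)).round(4)) for a,c in marks(i,(303,205,330,288),90,110)])
```

```text
top [0.5351 0.0989 0.1338]
top [0.5299 0.1156 0.1339]
top [0.5413 0.0846 0.1337]
flL [0.5154 0.1041 0.1016]
flR [0.5559 0.1073 0.102 ]
head [0.513  0.1294 0.0899]
head [0.5623 0.1183 0.0898]
spool [0.4861 0.1657 0.0683]
[(np.int32(154), array([315. , 222.5]), array([0.5333, 0.1145, 0.134 ])), (np.int32(133), array([315., 278.]), array([0.5358, 0.0825, 0.134 ]))]
```

Grip top is at 133.8 mm, so the foot is at about 76 mm. The knob is level and about 1 mm or less off the axis, so I'm handing in.

```bash
python3 -c "
from rig import *
print(finish_job(), sense()['time_s'])"
```

```text
the job is handed in; nothing more can be done
the job is handed in; nothing more can be done
```

The orange knob is locked on the winder and the job is handed in, at about 35 s of the 64 s allowed. `finish_job` gives no verdict, so the result rests on the checks below.

**What I did:**
- I took the middle-sized orange knob from its stand and lowered it into the slot. The spring force matched the expected depth, with little side load at first.
- I pressed it to about 15 N and turned it clockwise. I stopped at about 1.36 rad, when the torque reached 0.23 Nm with almost no side force.
- I backed off to 1.30 rad, let it rise into the notch, opened the gripper and pulled clear.

**Last checks:**
- **Height:** depth readings put the top of the grip at 133.8 mm, so the foot is at about 76 mm. The knob is level to within about 1 mm across the flange.
- **Position:** it is about 1 mm or less off the spindle axis and turned about 1.3 rad from the slot.
- **Surroundings:** the gripper is clear. The black spare and the other items look unmoved in the scene picture; I did not measure them.

**Disagreements:**
- The top camera put the slot about 2 mm away from the wrist camera's reading. I used the wrist camera, and the fit bore it out.
- Under load the arm drifted about 1 mm sideways while turning, with side forces up to about 5 N. I corrected that by recentring before and at the stop.

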